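# Swap the wrong lost toy for the right one at the nursery gate

### The job

A parent at the picket gate has handed back a tea cup that is not theirs: first stand it upright on the low bench in the middle of the gap between the drum and the piggy bank, in line with them, and let go of it. Then draw their toy hammer up out of the rack and hold it out to the gate handle first, tipped half-way from hanging to level or more, with the handle's end pointing out to the gate and no more than 30 cm short of its middle, and all of the hammer at least 20 cm above the counter. Finish holding the hammer still like that, with nothing else carrying it, and leave the other toys where they are.

Things in the scene. Friction and masses are not known exactly. Their poses are not given: they have to be found in the camera images.
- cup: teal plastic toy tea cup, open at the top, 64 mm across the rim, 56 mm tall, wall 3.5 mm, 35 to 70 g; stands upright on the counter (z = 0) in front of the bench. Origin: centre of its underside; z up; its loop handle stands out to its own +y side, 68 mm from the axis.
- bench: fixed low ash display bench, 140 mm deep (its x), 480 mm long (its y), top 70 mm above the counter. Origin: under its centre at counter height (z = 0). The row of toys stands along its long centreline (x = 0): drum and piggy bank about 155 mm to either side of the middle (which is on which side varies), the gap in the middle, y = 0.
- drum: tin toy drum standing on the bench, 106 mm across, 75 mm tall, origin at the centre of its underside. Not to be moved.
- piggy: brown ceramic piggy bank standing on the bench, snout to its -x, 122 mm long, 74 mm wide, 95 mm tall over the ears, origin at the centre of its underside. Not to be moved.
- rack: fixed ash toy tool rack: a level rail 70 mm deep (its x), 300 mm long (its y), 18 mm thick, top 135 mm above the counter, on two end panels. Three through holes, 24 mm in diameter, at its own y = -95, 0 and +95 mm (x = 0), each hold a toy; which toy is in which hole varies. Origin: under its centre at counter height.
- hammer: wooden toy hammer, 85 to 170 g, hanging upright in a hole of the rack: its head, a barrel 36 mm in diameter and 68 mm long lying level along the hammer's own y, rests on the rail; its round 18 mm handle hangs loosely through the hole. Origin: on the handle's axis at the head's underside; z runs from the handle's end to the head (up in the rack); head's axis 18 mm, top 36 mm above the origin.
- hammer_head (a point): centre of the hammer's head, 18 mm above the hammer's origin along its z
- hammer_butt (a point): free end of the hammer's handle, 115 mm below the hammer's origin along its z; in the rack it is about 20 mm above the counter
- wand: pink plastic wand standing in a hole of the rack: a 36 mm collar rests on the rail, above it a thin shaft and a star 65 mm wide, its top 115 mm above the rail. Origin: centre of the collar's underside. Not to be moved.
- screwdriver: wooden toy screwdriver standing handle up in a hole of the rack: its handle, 32 mm thick, reaches 72 mm above the rail. Origin: centre of the handle's underside, at the top of the rail. Not to be moved.
- gate_front (a point): point on the counter (z = 0) at its far edge, right in front of the middle of the white picket gate, whose leaf (490 mm wide, pickets reaching 110 mm above the counter) stands 90 mm beyond this point between two posts; x points straight out through the gate, away from the robot, y along the gate.
There are look-alikes about, which are no part of the job. Of the things like the cup, leave any that is blue or purple; of the rest the smaller one is meant.

How it is judged:
By the outcome, as a careful person would: the job done as asked, in the order asked, and still so for the second after the job is handed in, while the arm keeps its last pose, push and grip.
It also fails if it takes over 72 s, if anything falls off the work surface, if the arm or the gripper's body presses on something with over 40 N, if the wrist force passes 120 N, or if a joint passes its speed limit or range.

### The arm

A 6-joint arm with a two-finger parallel gripper is mounted at the origin on the work surface. World frame = base frame: x ahead of the robot, y to its left, z up, the work surface at z = 0. Lengths are in m, angles in degrees, forces in N, time in s.
With the tool pointing down it reaches from about 0.4 to 0.925 m from the base axis. Payload 12.5 kg.
Tool frame: the origin (TCP) lies between the finger pads; the fingertips stand ctrl.tcp_to_tips ahead of it and the grasp point (between the pads) lies 3 mm ahead of it (ctrl.tcp_to_tips is the distance from the TCP to the fingertips, in m); z points along the fingers, y is the line along which they close (so a half turn about z gives the same grasp; the last joint's range is limited). The gripper opens to 95 mm and grips with 3 to 60 N. Pads are 20 mm wide; open, the fingers measure 119 mm over their backs; the gripper's body (75 mm by 180 mm) begins 59 mm behind the grasp point.
Start: joints at [58.579, 28.126, 89.318, -0, 62.55, -6.05], TCP at [0.268, 0.565, 0.198] pointing down, gripper open.
Joint ranges: [-177.58, 177.58], [-47.91, 125.51], [2.72, 160], [-65.01, 245.01], [3.68, 167.84], [-153.87, 153.87]. Speed limits (degrees/s): [127.2, 127.2, 159.86, 180, 180, 180].

### API

Orientations are given as a 3x3 rotation matrix whose columns are the frame's x, y, z axes.
In Python, from station import ctrl gives the robot as it stands.
- The arm moves only by the shell command python3 -m pendant 'ROWS' [OPENING]. ROWS is JSON, a list of rows, each an object of numbers: "x", "y", "z": the shift along the tool's x, y, z in mm; "rx", "ry", "rz": the turn, a rotation vector about the tool's x, y, z in rad. A call has exactly 8 rows; each row shifts and turns the commanded pose from where the row before left it, along the tool's axes as they then stand; what a row does not reach is not made up. A row lasts 1/10 s, in which the tool goes at most 50 mm and 8.59 degrees, less where a joint would pass 70% of its speed; a pose out of reach is approached as far as the arm can. A call is refused whole if a number of a shift passes 50 or a number of a turn 0.15, either way. A call with a gripper value outside its range is refused whole. OPENING is the gripper's target within -1 to 1 (shut at 1, half-way at 0, fully open at -1), set as the call begins (- or left out, the last holds). The fingers move at their own pace and stop on an object; the grip force is fixed at half the most. Time passes only in rows, so rows that do not move let the fingers close, or fill a call up. It gives the time, the measured TCP pose, the force, the opening and the grip force at its end, in the units of the state.
- ctrl.observe(): the state, without advancing time (a new reading comes with each control period).
- ctrl.capture(name): name is "scene" or "top" or "wrist"; returns (picture, depth): 384x512x3 uint8, red, green, blue; 384x512 float32, m along the optical axis (not along the pixel's ray), 0 where there is no reading.
- ctrl.camera_model(name): a dict with "vfov" (degrees; the focal length in pixels is half the picture's height over the tangent of half this angle, whatever the lens; pixels are square), "cx", "cy" (the principal point, pixels), "R" (3x3) and "t" (3): a world point X has camera coordinates R X + t. Camera axes: x right, y down, z forward; pixel columns grow to the right and rows downward; lengths in m; the calibration is good to about 2 mm. A picture is of the moment at which its call begins: read the wrist's pose just before it. camera_model takes no time and is no camera call; for the wrist camera it gives the pose at the moment of the call.
- ctrl.finish_job(): hands the job in; it is judged then, once.
The state is a dict: "time": time; "joint_positions": joint angles; "qd": joint speeds; "joint_efforts": joint torques, N m; "ee_pos": TCP position; "orientation": TCP orientation; "force": force on the tool from outside, world axes, zero at the start; "ft_torque": the same for the moment, N m; "width": finger opening in m; "grasp_force": force on a finger pad.
Only numpy, scipy, OpenCV 4.12 (cv2) and the standard library are available. Lean on these libraries where they do the work, as an engineer would, in place of code of your own. Each camera call takes 0.05 s, during which the arm holds its last target. There are 200 camera calls.

## Working session

There is one attempt and no reset: what is moved stays moved. The work goes in short steps, Python scripts to look and compute and a shell command to move; the robot and the scene stay as the last step left them, time stands still between calls to the robot, and variables do not carry over. Pictures are saved under pics/ and viewed, at most 10 in all, crops included, and the job is handed in when it is done.

```bash
ls; mkdir -p pics; cat > h.py <<'E'
import numpy as np, cv2
from station import ctrl
def cap(n,f):
    m=ctrl.camera_model(n); im,d=ctrl.capture(n)
    cv2.imwrite(f'pics/{f}.png',im[:,:,::-1]); np.savez(f'pics/{f}.npz',im=im,d=d,R=m['R'],t=m['t'],v=m['vfov'],cx=m['cx'],cy=m['cy']); 
def world(f):
    z=np.load(f'pics/{f}.npz'); d=z['d']; H,W=d.shape; fl=H/2/np.tan(np.radians(z['v']/2))
    u,v=np.meshgrid(np.arange(W),np.arange(H))
    P=np.stack([(u-z['cx'])/fl*d,(v-z['cy'])/fl*d,d],-1)
    P=(P-z['t'])@z['R']; P[d==0]=np.nan
    return z['im'],P
def crop(f,x0,y0,x1,y1,k,o):
    im=cv2.imread(f'pics/{f}.png')[y0:y1,x0:x1]; cv2.imwrite(f'pics/{o}.png',cv2.resize(im,None,fx=k,fy=k,interpolation=cv2.INTER_CUBIC))
E
python3 - <<'E'
from h import *
print(ctrl.tcp_to_tips); s=ctrl.observe(); print(s['ee_pos'],s['orientation'],s['time'],s['width'])
cap('top','top0');cap('scene','sc0')
a=cv2.imread('pics/top0.png');print(ctrl.camera_model('top')['R'],ctrl.camera_model('top')['t'])
cv2.imwrite('pics/top0b.png',cv2.resize(a,(800,600)));
E
```

```text
pics
0.022
[0.26765349 0.56452116 0.19788929] [[-9.03551626e-01  4.28478885e-01 -5.51199560e-04]
 [ 4.28479223e-01  9.03551200e-01 -8.86035150e-04]
 [ 1.18389671e-04 -1.03675606e-03 -9.99999456e-01]] 0.0 0.09517144146841952
[[ 0.01893679 -0.99972055 -0.01415018]
 [-0.98103848 -0.01584884 -0.19316394]
 [ 0.1928857   0.01753977 -0.98106445]] [-0.02938754  0.52423754  1.07729771]
```

View pics/top0b.png

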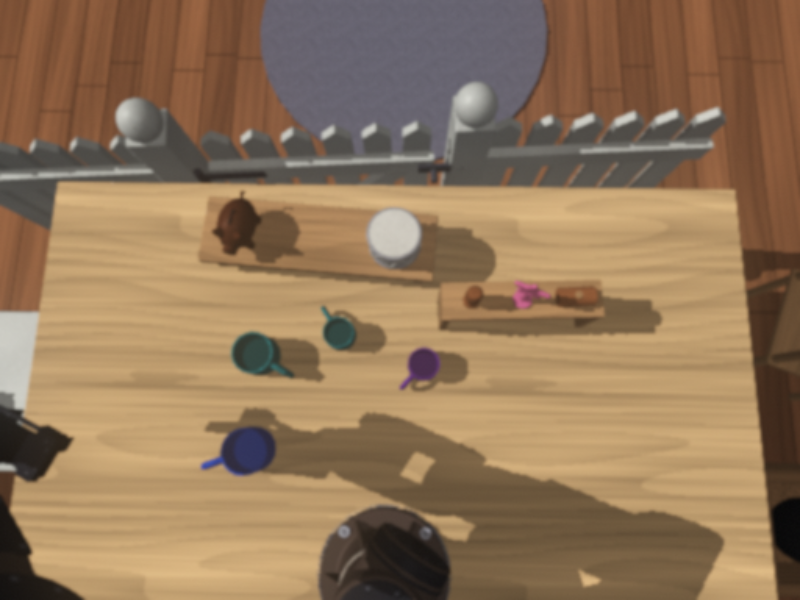

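View pics/sc0.png

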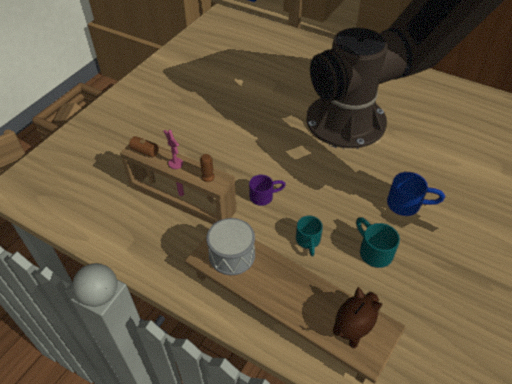

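The top picture (800x600) shows the small teal cup at (340,332) with its handle up-left, the larger teal cup at (256,354), the piggy at (237,222), the drum at (394,237) and the hammer at the right end of the rack at (578,296). The gate posts are at (140,120) and (475,103).

```bash
python3 - <<'E'
from h import *
np.set_printoptions(precision=4,suppress=True)
im,P=world('top0'); 
hsv=cv2.cvtColor(im,cv2.COLOR_RGB2HSV)
k=512/800
def box(n,x0,y0,x1,y1,zl,zh,im=im,P=P,k=k,extra=None):
    x0,y0,x1,y1=[int(a*k) for a in (x0,y0,x1,y1)]
    Q=P[y0:y1,x0:x1]; m=(Q[...,2]>zl)&(Q[...,2]<zh)
    if extra is not None: m&=extra[y0:y1,x0:x1]
    q=Q[m]
    if len(q)<5: print(n,len(q));return q
    lo,hi=np.percentile(q,2,0),np.percentile(q,98,0)
    r=cv2.minAreaRect((q[:,:2]*1000).astype(np.float32))
    c=cv2.minEnclosingCircle((q[:,:2]*1000).astype(np.float32))
    print(n,len(q),'lo',lo,'hi',hi,'mid',(lo+hi)/2,'rect',np.round(r[0],1),np.round(r[1],1),round(r[2],1),'circ',np.round(c[0],1),round(c[1],1)); return q
teal=(hsv[...,0]>75)&(hsv[...,0]<100)&(hsv[...,1]>100)
box('cup',300,300,370,360,.03,.07,extra=teal)
q=box('cuprim',300,300,370,360,.048,.066,extra=teal)
box('bench',190,190,450,290,.062,.078)
box('drum',360,200,430,275,.138,.16)
box('piggy',205,180,270,260,.09,.2)
box('rail',435,275,610,335,.125,.142)
box('hammer',540,280,610,312,.145,.2)
box('wand',505,275,555,312,.145,.3)
box('screw',460,280,490,312,.145,.3)
box('postL',112,95,165,145,.05,.5)
box('postR',450,80,500,130,.05,.5)
for u,v in((60,183),(310,186),(735,190)): print(P[int(v*k)+2,int(u*k)])
for u,v in((200,180),(245,176),(425,170),(440,168)): print(P[int(v*k),int(u*k)])
crop('top0',190,170,290,240,8,'c1')
E
```

```text
cup 1
cuprim 1
bench 4506 lo [ 0.5754 -0.0845  0.0644] hi [0.725  0.3804 0.0737] mid [0.6502 0.148  0.0691] rect [652.1 148.5] [479.3 142.4] 85.9 circ [652.1 148.2] 247.4
drum 950 lo [ 0.5907 -0.055   0.1409] hi [0.6859 0.0397 0.1492] mid [ 0.6383 -0.0076  0.1451] rect [638.4  -8.8] [103.9 104.3] 0.5 circ [639.2  -8.7] 53.1
piggy 737 lo [0.6026 0.2652 0.1014] hi [0.7065 0.3286 0.1579] mid [0.6546 0.2969 0.1296] rect [660.2 298.9] [ 70.  122.1] 83.0 circ [660.4 299.5] 61.6
rail 1852 lo [ 0.4796 -0.3947  0.1295] hi [ 0.5519 -0.1034  0.1405] mid [ 0.5158 -0.2491  0.135 ] rect [ 516.2 -250.3] [ 70.7 301.8] 2.1 circ [ 513.3 -250.1] 153.7
hammer 318 lo [ 0.5012 -0.3763  0.15  ] hi [ 0.5343 -0.31    0.1725] mid [ 0.5177 -0.3431  0.1613] rect [ 518.6 -343.4] [34.5 68.9] 2.7 circ [ 519.6 -343.5] 36.5
wand 152 lo [ 0.5031 -0.2755  0.1533] hi [ 0.5289 -0.2232  0.247 ] mid [ 0.516  -0.2493  0.2001] rect [ 515.7 -249.3] [63.4  8.8] 65.8 circ [ 516.4 -249.6] 31.7
screw 121 lo [ 0.4984 -0.1677  0.1492] hi [ 0.5243 -0.1405  0.2088] mid [ 0.5113 -0.1541  0.179 ] rect [ 511.5 -153.7] [29.2 26.7] 59.7 circ [ 512.2 -154.6] 15.0
postL 797 lo [0.8086 0.4467 0.1009] hi [0.8796 0.5638 0.2155] mid [0.8441 0.5053 0.1582] rect [835.2 510.5] [ 75.9 137.7] 17.7 circ [846.7 514.6] 72.3
postR 790 lo [ 0.8486 -0.2024  0.0921] hi [ 0.9159 -0.1205  0.2164] mid [ 0.8822 -0.1615  0.1543] rect [ 883.5 -168.6] [103.8  75.3] 84.9 circ [ 892.8 -166.6] 55.7
[ 0.7859  0.7416 -0.0016]
[ 0.7871  0.1831 -0.0047]
[ 1.1017 -1.2038 -0.7469]
[ 0.809   0.4317 -0.0116]
[ 0.8234  0.3353 -0.0159]
[ 0.8415 -0.0728 -0.0114]
[ 0.8453 -0.1043 -0.0107]
```

View pics/c1.png

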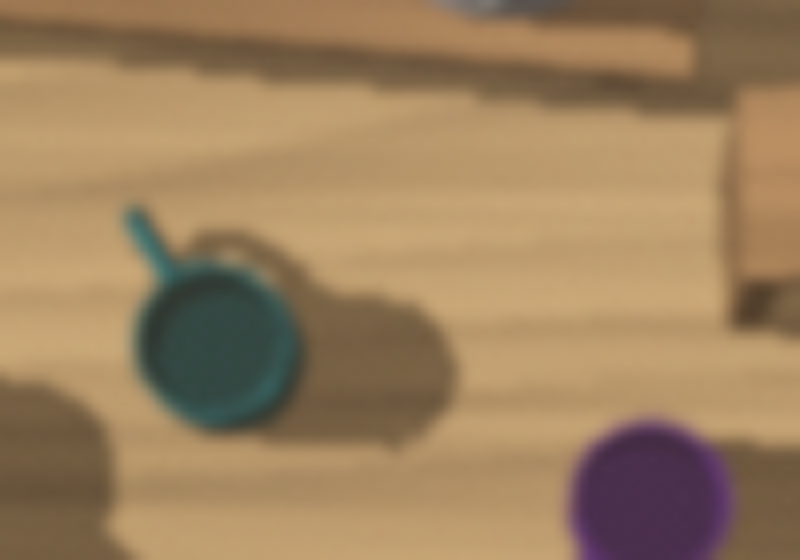

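The crop shows the cup rim centred at crop (218,345), with the handle tip at (133,212).

```bash
cat >> h.py <<'E'
def ray(f,u,v,zh):
    z=np.load(f'pics/{f}.npz'); fl=192/np.tan(np.radians(z['v']/2))
    d=z['R'].T@np.array([(u-z['cx'])/fl,(v-z['cy'])/fl,1]); c=-z['R'].T@z['t']
    return c+d*(zh-c[2])/d[2]
def delta(p,yaw):  # to tool-down TCP p with closing axis at yaw deg
    s=ctrl.observe(); R=s['orientation']; a=np.radians(yaw); y=np.array([np.cos(a),np.sin(a),0]); z=np.array([0,0,-1.]); T=np.c_[np.cross(y,z),y,z]
    from scipy.spatial.transform import Rotation as Ro
    print('shift mm',np.round(R.T@(np.array(p)-s['ee_pos'])*1000,1),'rot',np.round(Ro.from_matrix(R.T@T).as_rotvec(),3),'pos',np.round(s['ee_pos'],4),'t',s['time'],'w',round(s['width'],4))
E
python3 - <<'E'
from h import *
np.set_printoptions(precision=4,suppress=True)
c=ray('top0',190+218/8-.5,170+345/8-.5,.056); h=ray('top0',190+133/8-.5,170+212/8-.5,.035)
print(c,h,np.degrees(np.arctan2(*(h-c)[1::-1])),np.linalg.norm((h-c)[:2]))
k=.64
for u,v in((138,118),(475,103)): print(ray('top0',u*k,v*k,.19))
for u,v in((200,180),(440,165)): print(ray('top0',u*k,v*k,.05))
im,P=world('sc0'); hsv=cv2.cvtColor(im,cv2.COLOR_RGB2HSV)
m=(hsv[...,0]>75)&(hsv[...,0]<100)&(hsv[...,1]>100); m[:,:290]=0;m[:,325:]=0
q=P[m];print(len(q));q=q[(q[:,2]>.045)];print(np.percentile(q,[2,98],axis=0))
h=np.degrees(np.arctan2(h[1]-c[1],h[0]-c[0]))
delta([c[0],c[1],.15],h-90)
E
```

```text
[0.4598 0.0978 0.056 ] [0.5159 0.1367 0.035 ] 34.74223835174351 0.06823619306152938
[0.846  0.4802 0.19  ]
[ 0.8841 -0.1607  0.19  ]
[0.7819 0.4068 0.05  ]
[ 0.8224 -0.1029  0.05  ]
733
[[ 0.0808 -0.0866  0.0458]
 [ 0.5094  0.1327  0.236 ]]
shift mm [-373.6 -339.4   48.2] rot [-0.001  0.001  2.092] pos [0.2677 0.5645 0.1979] t 0.1 w 0.0951
```

```bash
python3 -m pendant '[{"x":-31,"y":-28},{"x":-31,"y":-28},{"x":-31,"y":-28},{"x":-31,"y":-28},{"x":-31,"y":-28},{"x":-31,"y":-28},{"x":-31,"y":-28},{"x":-31,"y":-28}]' -1
python3 -m pendant '[{"x":-31,"y":-28},{"x":-31,"y":-28},{"x":-31,"y":-29},{"x":-32,"y":-30},{"rz":0.149},{"rz":0.149},{"rz":0.149},{"rz":0.149}]'
python3 -m pendant '[{"rz":0.149},{"rz":0.149},{"rz":0.149},{"rz":0.149},{"rz":0.149},{"rz":0.149},{"rz":0.149},{"rz":0.149}]'
python3 -m pendant '[{"rz":0.149},{"rz":0.149},{},{},{},{},{},{}]'
python3 - <<'E'
from h import *
cap('wrist','w1'); delta([.4598,.0978,.032],-55)
E
```

```text
shift mm [-373.6 -339.3  166.3] rot [-1.000e-03  1.000e-03  2.088e+00] pos [0.2677 0.5646 0.198 ] t 0.15 w 0.0951invalid input
invalid input
invalid input
invalid input
```

View pics/w1.png

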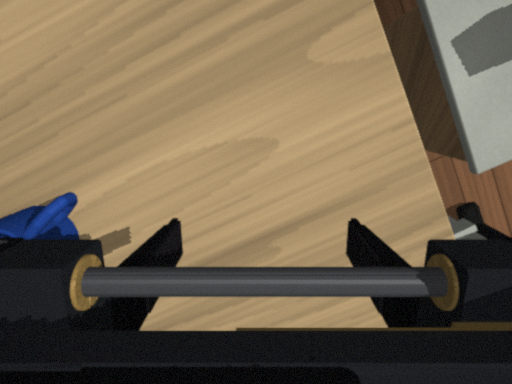

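The wrist picture shows bare counter and the blue cup's handle at lower left; the arm hasn't moved because the rows were refused. Each row probably needs all six keys, so I'll check.

```bash
python3 -m pendant '[{"x":-31,"y":-28,"z":0,"rx":0,"ry":0,"rz":0},{"x":-31,"y":-28,"z":0,"rx":0,"ry":0,"rz":0},{"x":-31,"y":-28,"z":0,"rx":0,"ry":0,"rz":0},{"x":-31,"y":-28,"z":0,"rx":0,"ry":0,"rz":0},{"x":-31,"y":-28,"z":0,"rx":0,"ry":0,"rz":0},{"x":-31,"y":-28,"z":0,"rx":0,"ry":0,"rz":0},{"x":-31,"y":-28,"z":0,"rx":0,"ry":0,"rz":0},{"x":-31,"y":-28,"z":0,"rx":0,"ry":0,"rz":0}]' -; python3 -m pendant --help | head -20
```

```text
time: 0.95
ee_pos: [0.3962, 0.2545, 0.1985]
orientation: [[-0.904, 0.428, 0.0], [0.428, 0.904, 0.0], [-0.0, 0.0, -1.0]]
force: [0.0, 0.4, 0.4]
width: 0.0953
grasp_force: 0.0invalid input: not JSON, or not a number
```

```bash
python3 -m pendant '[{"x":-31,"y":-28},{"x":-31,"y":-28},{"x":-31,"y":-29},{"x":-32,"y":-30},{"rz":0.149},{"rz":0.149},{"rz":0.149},{"rz":0.149}]'
python3 -m pendant '[{"x":0,"y":0,"z":0,"rx":0,"ry":0,"rz":0},{"x":0,"y":0,"z":0,"rx":0,"ry":0,"rz":0},{"x":0,"y":0,"z":0,"rx":0,"ry":0,"rz":0.149},{"x":0,"y":0,"z":0,"rx":0,"ry":0,"rz":0.149},{"x":0,"y":0,"z":0,"rx":0,"ry":0,"rz":0.149},{"x":0,"y":0,"z":0,"rx":0,"ry":0,"rz":0.149},{"x":0,"y":0,"z":0,"rx":0,"ry":0,"rz":0.149},{"x":0,"y":0,"z":0,"rx":0,"ry":0,"rz":0.149}]' -1
python3 -c "
from h import *
delta([.4598,.0978,.032],-55)"
```

```text
time: 1.75
ee_pos: [0.3953, 0.2574, 0.1983]
orientation: [[-0.228, 0.974, -0.0], [0.974, 0.228, 0.0], [0.0, -0.0, -1.0]]
force: [0.0, 0.0, 0.4]
width: 0.0954
grasp_force: 0.0
shift mm [-170.1   26.5  166.3] rot [-0.   -0.    1.19] pos [0.3953 0.2574 0.1983] t 1.75 w 0.0954invalid input
```

```bash
python3 -m pendant '[{"x":0,"y":0,"z":0,"rx":0,"ry":0,"rz":0.149},{"x":0,"y":0,"z":0,"rx":0,"ry":0,"rz":0.149},{"x":0,"y":0,"z":0,"rx":0,"ry":0,"rz":0.149},{"x":0,"y":0,"z":0,"rx":0,"ry":0,"rz":0.149},{"x":0,"y":0,"z":0,"rx":0,"ry":0,"rz":0.149},{"x":0,"y":0,"z":0,"rx":0,"ry":0,"rz":0.149},{"x":0,"y":0,"z":0,"rx":0,"ry":0,"rz":0.149},{"x":0,"y":0,"z":0,"rx":0,"ry":0,"rz":0.149}]' >/dev/null
python3 -m pendant '[{"x":-10,"y":42,"z":0,"rx":0,"ry":0,"rz":0},{"x":-10,"y":42,"z":0,"rx":0,"ry":0,"rz":0},{"x":-10,"y":42,"z":0,"rx":0,"ry":0,"rz":0},{"x":-9,"y":42,"z":0,"rx":0,"ry":0,"rz":0},{"x":0,"y":0,"z":20,"rx":0,"ry":0,"rz":0},{"x":0,"y":0,"z":20,"rx":0,"ry":0,"rz":0},{"x":0,"y":0,"z":0,"rx":0,"ry":0,"rz":0},{"x":0,"y":0,"z":0,"rx":0,"ry":0,"rz":0}]'
python3 -c "
from h import *
cap('wrist','w2');delta([.4598,.0978,.032],-55)
z=np.load('pics/w2.npz')
fl=192/np.tan(np.radians(z['v']/2))
for p in ([.4598,.0978,.056],[.4598,.0978,0.0]):
  c=z['R']@np.array(p)+z['t'];print(c[:2]/c[2]*fl+[z['cx'],z['cy']])
"
```

```text
time: 3.35
ee_pos: [0.4606, 0.0972, 0.1586]
orientation: [[0.817, 0.576, -0.001], [0.576, -0.817, 0.0], [-0.0, -0.0, -1.0]]
force: [1.1, 0.5, -0.7]
width: 0.095
grasp_force: 0.0
shift mm [ -0.6  -1.2 127.1] rot [ 0.    -0.001  0.003] pos [0.4609 0.0972 0.1591] t 3.4 w 0.095
[263.58760483 185.98879844]
[263.7123681  173.58879273]
```

View pics/w2.png

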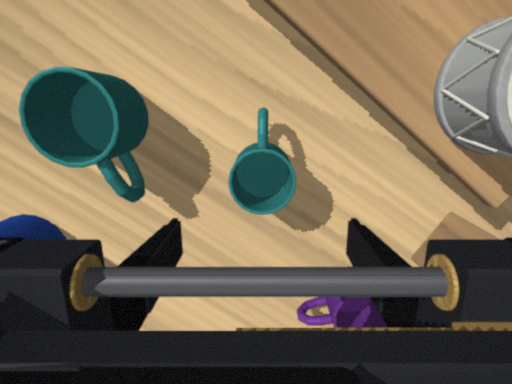

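The wrist picture shows the cup rim centred near (262,179) with the handle straight up, slightly off the prediction; refining.

```bash
python3 - <<'E'
from h import *
np.set_printoptions(precision=4,suppress=True)
print(ray('w2',262,178.5,.056))
im,P=world('w2');hsv=cv2.cvtColor(im,cv2.COLOR_RGB2HSV)
m=(hsv[...,0]>75)&(hsv[...,0]<100)&(hsv[...,1]>100);m[:,:215]=0;m[:,310:]=0;m[230:]=0
q=P[m];print(len(q),np.percentile(q[:,2],[2,50,98]))
v,u=np.nonzero(m);print(u.min(),u.max(),v.min(),v.max())
mm=m.copy();mm[:138]=0; pts=np.argwhere(mm)[:,::-1].astype(np.float32);print(cv2.fitEllipse(cv2.convexHull(pts)))
q=q[(q[:,2]>.046)&(q[:,2]<.066)];s=q[:,:2]
R=np.array([[.817,.576],[.576,-.817]]);l=(s-[.4598,.0978])@R*1000
l=l[l[:,0]<36];print(len(l),np.percentile(l,[1,99],axis=0)); print(cv2.minEnclosingCircle(l.astype(np.float32)))
E
```

```text
[0.4648 0.1032 0.056 ]
3933 [nan nan nan]
229 295 108 213
((262.0464782714844, 177.69041442871094), (65.47077941894531, 73.72736358642578), 0.9858192205429077)
883 [[-25.9664 -31.4405]
 [ 35.5187  28.4377]]
((4.324850559234619, -1.248380422592163), 31.711181640625)
```

```bash
python3 -m pendant '[{"x":4,"y":-2,"z":25,"rx":0,"ry":0,"rz":0},{"x":0,"y":0,"z":25,"rx":0,"ry":0,"rz":0},{"x":0,"y":0,"z":25,"rx":0,"ry":0,"rz":0},{"x":0,"y":0,"z":25,"rx":0,"ry":0,"rz":0},{"x":0,"y":0,"z":18,"rx":0,"ry":0,"rz":0},{"x":0,"y":0,"z":11,"rx":0,"ry":0,"rz":0},{"x":0,"y":0,"z":0,"rx":0,"ry":0,"rz":0},{"x":0,"y":0,"z":0,"rx":0,"ry":0,"rz":0}]'
python3 -m pendant '[{"x":0,"y":0,"z":0,"rx":0,"ry":0,"rz":0},{"x":0,"y":0,"z":0,"rx":0,"ry":0,"rz":0},{"x":0,"y":0,"z":0,"rx":0,"ry":0,"rz":0},{"x":0,"y":0,"z":0,"rx":0,"ry":0,"rz":0},{"x":0,"y":0,"z":0,"rx":0,"ry":0,"rz":0},{"x":0,"y":0,"z":0,"rx":0,"ry":0,"rz":0},{"x":0,"y":0,"z":0,"rx":0,"ry":0,"rz":0},{"x":0,"y":0,"z":0,"rx":0,"ry":0,"rz":0}]' 1
```

```text
time: 4.2
ee_pos: [0.4632, 0.1005, 0.0302]
orientation: [[0.818, 0.576, 0.001], [0.576, -0.818, 0.0], [0.001, 0.0, -1.0]]
force: [-0.2, 0.1, -0.1]
width: 0.0955
grasp_force: 0.0
time: 5.0
ee_pos: [0.4628, 0.1002, 0.0296]
orientation: [[0.818, 0.575, 0.0], [0.575, -0.818, 0.0], [0.0, 0.0, -1.0]]
force: [-1.1, -0.3, 4.8]
width: 0.0622
grasp_force: 30.0
```

```bash
python3 -m pendant '[{"x":0,"y":0,"z":-15,"rx":0,"ry":0,"rz":0},{"x":0,"y":0,"z":-25,"rx":0,"ry":0,"rz":0},{"x":0,"y":0,"z":-30,"rx":0,"ry":0,"rz":0},{"x":0,"y":0,"z":-30,"rx":0,"ry":0,"rz":0},{"x":20,"y":8,"z":0,"rx":0,"ry":0,"rz":0},{"x":30,"y":12,"z":0,"rx":0,"ry":0,"rz":0},{"x":30,"y":12,"z":0,"rx":0,"ry":0,"rz":0},{"x":30,"y":12,"z":0,"rx":0,"ry":0,"rz":0}]'
python3 -m pendant '[{"x":30,"y":12,"z":0,"rx":0,"ry":0,"rz":0},{"x":26,"y":9,"z":0,"rx":0,"ry":0,"rz":0},{"x":15,"y":5,"z":0,"rx":0,"ry":0,"rz":0},{"x":0,"y":0,"z":0,"rx":0,"ry":0,"rz":0},{"x":0,"y":0,"z":0,"rx":0,"ry":0,"rz":0},{"x":0,"y":0,"z":0,"rx":0,"ry":0,"rz":0},{"x":0,"y":0,"z":0,"rx":0,"ry":0,"rz":0},{"x":0,"y":0,"z":0,"rx":0,"ry":0,"rz":0}]'
python3 - <<'E'
from h import *
cap('wrist','w3'); cap('scene','sc3'); delta([.651,.147,.1],-55)
crop('sc3',180,150,420,330,3.3,'sc3c')
E
```

```text
time: 5.8
ee_pos: [0.5791, 0.1277, 0.1293]
orientation: [[0.818, 0.575, -0.0], [0.575, -0.818, 0.0], [-0.0, -0.0, -1.0]]
force: [-0.2, 0.6, -0.8]
width: 0.0619
grasp_force: 30.0
time: 6.6
ee_pos: [0.6507, 0.1469, 0.1298]
orientation: [[0.818, 0.575, 0.0], [0.575, -0.818, 0.0], [0.0, 0.0, -1.0]]
force: [-0.8, -0.5, -0.7]
width: 0.062
grasp_force: 30.0
shift mm [ 0.1  0.  29.7] rot [ 0.    -0.     0.002] pos [0.6509 0.1469 0.1297] t 6.7 w 0.0622
```

View pics/sc3c.png

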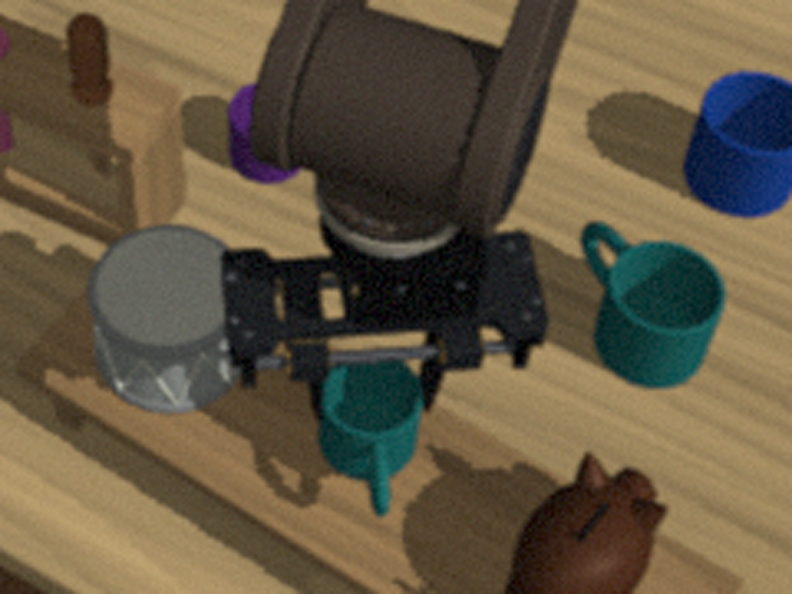

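View pics/w3.png

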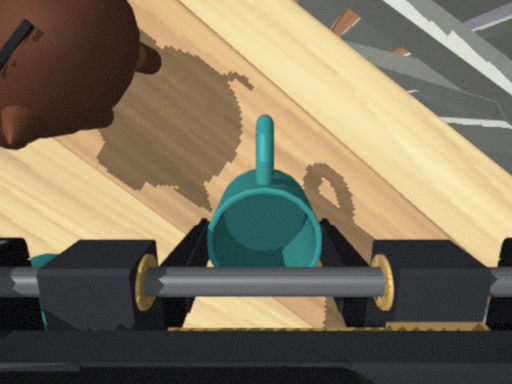

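The cup is held upright over the gap. In the scene crop its rim is at about (371,395), and the gripper's left end is close to the drum but higher. Now I'll check the position against the drum and piggy in one camera.

```bash
python3 - <<'E'
from h import *
np.set_printoptions(precision=4,suppress=True)
im,P=world('sc3');im0,P0=world('sc0')
def b(P,n,u0,v0,u1,v1,zl,zh):
    q=P[v0:v1,u0:u1].reshape(-1,3);q=q[(q[:,2]>zl)&(q[:,2]<zh)]
    print(n,len(q),cv2.minEnclosingCircle((q[:,:2]*1000).astype(np.float32)),cv2.minAreaRect((q[:,:2]*1000).astype(np.float32)))
b(P0,'drum',200,215,262,275,.138,.16)
b(P0,'pig',325,280,390,350,.1,.2)
b(P0,'bench',180,230,415,384,.064,.076)
print('rim scene',ray('sc3',292,269.3,.1555))
print('rim wrist',ray('w3',265,222,.1555))
q=P[255:300,272:312].reshape(-1,3);c=im[255:300,272:312].reshape(-1,3).astype(int);m=(c[:,1]>c[:,0]+40)&(q[:,2]>.14)&(q[:,2]<.17)
print(m.sum(),cv2.minEnclosingCircle((q[m][:,:2]*1000).astype(np.float32)))
E
```

```text
drum 1549 ((642.1744384765625, -10.067276954650879), 54.55292892456055) ((643.466552734375, -8.077407836914062), (104.78012084960938, 104.55058288574219), 15.396411895751953)
pig 1672 ((665.703857421875, 302.6121826171875), 62.137935638427734) ((662.644287109375, 300.08282470703125), (97.93151092529297, 90.49169158935547), 29.395824432373047)
bench 9860 ((635.4017944335938, 156.84634399414062), 285.7782897949219) ((663.684814453125, 177.03338623046875), (356.5133056640625, 501.4674072265625), 33.398128509521484)
rim scene [0.6537 0.1478 0.1555]
rim wrist [0.6607 0.1538 0.1555]
244 ((666.18115234375, 156.8363494873047), 45.13154602050781)
```

```bash
python3 -m pendant '[{"x":-1,"y":0,"z":6,"rx":0,"ry":0,"rz":0},{"x":-1,"y":0,"z":8,"rx":0,"ry":0,"rz":0},{"x":0,"y":0,"z":8,"rx":0,"ry":0,"rz":0},{"x":0,"y":0,"z":4,"rx":0,"ry":0,"rz":0},{"x":0,"y":0,"z":2,"rx":0,"ry":0,"rz":0},{"x":0,"y":0,"z":1,"rx":0,"ry":0,"rz":0},{"x":0,"y":0,"z":0,"rx":0,"ry":0,"rz":0},{"x":0,"y":0,"z":0,"rx":0,"ry":0,"rz":0}]'
```

```text
time: 7.5
ee_pos: [0.6496, 0.1459, 0.1007]
orientation: [[0.818, 0.575, 0.0], [0.575, -0.818, 0.0], [0.0, 0.0, -1.0]]
force: [0.4, -0.1, -0.8]
width: 0.062
grasp_force: 30.0
```

```bash
python3 -m pendant '[{"x":0,"y":0,"z":0.5,"rx":0,"ry":0,"rz":0},{"x":0,"y":0,"z":0.5,"rx":0,"ry":0,"rz":0},{"x":0,"y":0,"z":0.3,"rx":0,"ry":0,"rz":0},{"x":0,"y":0,"z":0,"rx":0,"ry":0,"rz":0},{"x":0,"y":0,"z":0,"rx":0,"ry":0,"rz":0},{"x":0,"y":0,"z":0,"rx":0,"ry":0,"rz":0},{"x":0,"y":0,"z":0,"rx":0,"ry":0,"rz":0},{"x":0,"y":0,"z":0,"rx":0,"ry":0,"rz":0}]'
```

```text
time: 8.3
ee_pos: [0.6495, 0.1459, 0.0996]
orientation: [[0.818, 0.575, 0.001], [0.575, -0.818, 0.0], [0.001, 0.0, -1.0]]
force: [-1.9, -0.5, 4.8]
width: 0.0623
grasp_force: 30.0
```

```bash
python3 -m pendant '[{"x":0,"y":0,"z":0,"rx":0,"ry":0,"rz":0},{"x":0,"y":0,"z":0,"rx":0,"ry":0,"rz":0},{"x":0,"y":0,"z":0,"rx":0,"ry":0,"rz":0},{"x":0,"y":0,"z":0,"rx":0,"ry":0,"rz":0},{"x":0,"y":0,"z":0,"rx":0,"ry":0,"rz":0},{"x":0,"y":0,"z":0,"rx":0,"ry":0,"rz":0},{"x":0,"y":0,"z":0,"rx":0,"ry":0,"rz":0},{"x":0,"y":0,"z":0,"rx":0,"ry":0,"rz":0}]' -1
python3 -m pendant '[{"x":0,"y":0,"z":-8,"rx":0,"ry":0,"rz":0},{"x":0,"y":0,"z":-18,"rx":0,"ry":0,"rz":0},{"x":0,"y":0,"z":-30,"rx":0,"ry":0,"rz":0},{"x":0,"y":0,"z":-40,"rx":0,"ry":0,"rz":0},{"x":0,"y":0,"z":-40,"rx":0,"ry":0,"rz":0},{"x":0,"y":0,"z":-40,"rx":0,"ry":0,"rz":0},{"x":0,"y":0,"z":-40,"rx":0,"ry":0,"rz":0},{"x":0,"y":0,"z":0,"rx":0,"ry":0,"rz":0}]'
python3 - <<'E'
from h import *
s=ctrl.observe();print(s['joint_positions'])
delta([.5186,-.3434,.30],2.4)
E
```

```text
time: 9.1
ee_pos: [0.6494, 0.1459, 0.0992]
orientation: [[0.818, 0.575, 0.0], [0.575, -0.818, 0.0], [0.0, -0.0, -1.0]]
force: [-0.6, 0.5, 0.2]
width: 0.0948
grasp_force: 0.0
time: 9.9
ee_pos: [0.6507, 0.1461, 0.322]
orientation: [[0.818, 0.575, 0.01], [0.575, -0.818, 0.001], [0.009, 0.005, -1.0]]
force: [-0.8, 0.0, -1.5]
width: 0.0953
grasp_force: 0.0
[6.97954818e+00 2.66038560e+01 7.30426298e+01 5.71790343e-03
 7.97862885e+01 6.18627888e+01]
shift mm [-389.8  324.3   20. ] rot [ 0.009 -0.006 -1.   ] pos [0.6507 0.1461 0.322 ] t 9.9 w 0.0953
```

```bash
python3 -m pendant '[{"x":-20,"y":17,"z":0,"rx":0,"ry":0,"rz":0},{"x":-33,"y":27,"z":0,"rx":0,"ry":0,"rz":0},{"x":-33,"y":27,"z":0,"rx":0,"ry":0,"rz":0},{"x":-33,"y":27,"z":0,"rx":0,"ry":0,"rz":0},{"x":-33,"y":27,"z":0,"rx":0,"ry":0,"rz":0},{"x":-33,"y":27,"z":0,"rx":0,"ry":0,"rz":0},{"x":-33,"y":27,"z":0,"rx":0,"ry":0,"rz":0},{"x":-33,"y":27,"z":0,"rx":0,"ry":0,"rz":0}]' >/dev/null
python3 -m pendant '[{"x":-33,"y":27,"z":0,"rx":0,"ry":0,"rz":0},{"x":-33,"y":27,"z":0,"rx":0,"ry":0,"rz":0},{"x":-33,"y":27,"z":0,"rx":0,"ry":0,"rz":0},{"x":-33,"y":27,"z":0,"rx":0,"ry":0,"rz":0},{"x":-7,"y":10,"z":0,"rx":0,"ry":0,"rz":-0.1},{"x":0,"y":0,"z":0,"rx":0,"ry":0,"rz":-0.14},{"x":0,"y":0,"z":0,"rx":0,"ry":0,"rz":-0.14},{"x":0,"y":0,"z":0,"rx":0,"ry":0,"rz":-0.14}]' >/dev/null
python3 -m pendant '[{"x":0,"y":0,"z":0,"rx":0,"ry":0,"rz":-0.14},{"x":0,"y":0,"z":0,"rx":0,"ry":0,"rz":-0.14},{"x":0,"y":0,"z":0,"rx":0,"ry":0,"rz":-0.14},{"x":0,"y":0,"z":0,"rx":0,"ry":0,"rz":-0.06},{"x":0,"y":0,"z":0,"rx":0,"ry":0,"rz":0},{"x":0,"y":0,"z":0,"rx":0,"ry":0,"rz":0},{"x":0,"y":0,"z":0,"rx":0,"ry":0,"rz":0},{"x":0,"y":0,"z":0,"rx":0,"ry":0,"rz":0}]'
python3 - <<'E'
from h import *
np.set_printoptions(precision=4,suppress=True)
cap('wrist','w4');cap('top','top4')
delta([.5186,-.3434,.25],2.4)
z=np.load('pics/w4.npz');fl=192/np.tan(np.radians(z['v']/2))
for p in ([.5186,-.3434,.171],[.5186,-.3434,.153]):
  c=z['R']@np.array(p)+z['t'];print(c[:2]/c[2]*fl+[z['cx'],z['cy']])
im,P=world('top4');hsv=cv2.cvtColor(im,cv2.COLOR_RGB2HSV)
m=(hsv[...,0]>75)&(hsv[...,0]<100)&(hsv[...,1]>80)&(P[...,2]>.115)&(P[...,2]<.14)
m[:,:150]=0;m[:,290:]=0
q=P[m];print(len(q),cv2.minEnclosingCircle((q[:,:2]*1000).astype(np.float32)))
a=cv2.imread('pics/w4.png');b=cv2.imread('pics/top4.png')[110:210,120:290]
cv2.imwrite('pics/j4.png',np.vstack([cv2.resize(a,(392,294)),cv2.resize(b,(392,231))])); cv2.imwrite('pics/j4.png',np.hstack([cv2.resize(a,(400,300)),cv2.resize(b,(400,300))]))
E
```

```text
time: 12.3
ee_pos: [0.5167, -0.3435, 0.3151]
orientation: [[-0.041, 0.999, 0.0], [0.999, 0.041, 0.0], [0.0, 0.0, -1.0]]
force: [-0.3, 0.1, 1.2]
width: 0.0953
grasp_force: 0.0
shift mm [ 0.   1.9 65.1] rot [ 0. -0. -0.] pos [ 0.5167 -0.3435  0.3151] t 12.4 w 0.0951
[266.3274 176.9254]
[266.213  173.4379]
33 ((657.2952880859375, 152.959716796875), 42.07399368286133)
```

View pics/j4.png

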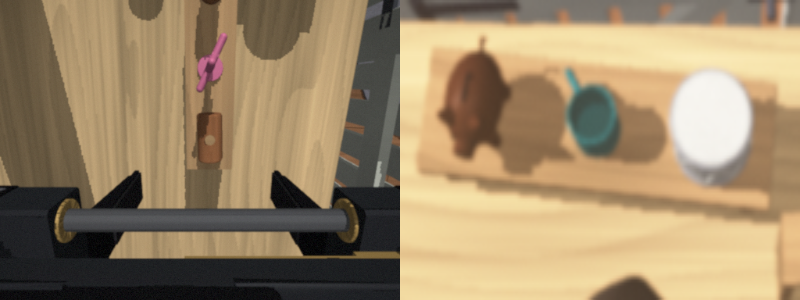

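The wrist view (left half) shows the hammer head aligned at (209,137) between the fingers, and the top crop (right half) shows the cup standing upright in the gap at (594,115). Descending onto the head and gripping.

```bash
python3 -m pendant '[{"x":0,"y":2,"z":25,"rx":0,"ry":0,"rz":0},{"x":0,"y":0,"z":30,"rx":0,"ry":0,"rz":0},{"x":0,"y":0,"z":30,"rx":0,"ry":0,"rz":0},{"x":0,"y":0,"z":30,"rx":0,"ry":0,"rz":0},{"x":0,"y":0,"z":20,"rx":0,"ry":0,"rz":0},{"x":0,"y":0,"z":12,"rx":0,"ry":0,"rz":0},{"x":0,"y":0,"z":5,"rx":0,"ry":0,"rz":0},{"x":0,"y":0,"z":0,"rx":0,"ry":0,"rz":0}]'
python3 -m pendant '[{"x":0,"y":0,"z":0,"rx":0,"ry":0,"rz":0},{"x":0,"y":0,"z":0,"rx":0,"ry":0,"rz":0},{"x":0,"y":0,"z":0,"rx":0,"ry":0,"rz":0},{"x":0,"y":0,"z":0,"rx":0,"ry":0,"rz":0},{"x":0,"y":0,"z":0,"rx":0,"ry":0,"rz":0},{"x":0,"y":0,"z":0,"rx":0,"ry":0,"rz":0},{"x":0,"y":0,"z":0,"rx":0,"ry":0,"rz":0},{"x":0,"y":0,"z":0,"rx":0,"ry":0,"rz":0}]' 1
python3 -m pendant '[{"x":0,"y":0,"z":0,"rx":0,"ry":0,"rz":0},{"x":0,"y":0,"z":0,"rx":0,"ry":0,"rz":0},{"x":0,"y":0,"z":0,"rx":0,"ry":0,"rz":0},{"x":0,"y":0,"z":0,"rx":0,"ry":0,"rz":0},{"x":0,"y":0,"z":0,"rx":0,"ry":0,"rz":0},{"x":0,"y":0,"z":0,"rx":0,"ry":0,"rz":0},{"x":0,"y":0,"z":0,"rx":0,"ry":0,"rz":0},{"x":0,"y":0,"z":0,"rx":0,"ry":0,"rz":0}]' 1
python3 -c "
from h import *
print(ray('top4',202.5,147.7,.126))"
```

```text
time: 13.2
ee_pos: [0.5188, -0.3435, 0.1632]
orientation: [[-0.042, 0.999, -0.0], [0.999, 0.042, 0.0], [0.0, -0.0, -1.0]]
force: [-0.4, 1.0, 0.1]
width: 0.0951
grasp_force: 0.0
time: 14.0
ee_pos: [0.5187, -0.3434, 0.1631]
orientation: [[-0.042, 0.999, 0.0], [0.999, 0.042, 0.0], [0.0, 0.0, -1.0]]
force: [-0.4, -0.1, -0.2]
width: 0.0364
grasp_force: 0.0
time: 14.8
ee_pos: [0.5188, -0.3434, 0.1631]
orientation: [[-0.042, 0.999, 0.0], [0.999, 0.042, 0.0], [0.0, 0.0, -1.0]]
force: [0.2, -0.4, 0.2]
width: 0.0007
grasp_force: 0.0
[0.6475247  0.14011207 0.126     ]
```

The gripper closed on nothing, so I'll look.

```bash
python3 - <<'E'
from h import *
cap('wrist','w5');cap('scene','sc5')
a=cv2.imread('pics/w5.png');b=cv2.imread('pics/sc5.png')[90:240,60:260]
cv2.imwrite('pics/j5.png',np.hstack([cv2.resize(a,(400,300)),cv2.resize(b,(400,300))]))
np.set_printoptions(precision=3,suppress=True)
im,P=world('sc5');im0,P0=world('sc0')
q=P0[130:165,125:165].reshape(-1,3);q=q[q[:,2]>.145];print(len(q),cv2.minAreaRect((q[:,:2]*1000).astype(np.float32)),q[:,2].max())
q=P[130:165,125:165].reshape(-1,3);q=q[(q[:,2]>.145)&(q[:,2]<.175)];print(len(q),q.mean(0))
E
```

```text
387 ((524.9366455078125, -327.2914733886719), (35.81983947753906, 104.21572875976562), 4.135929584503174) 0.22534066821560067
369 [ 0.529 -0.339  0.162]
```

View pics/j5.png

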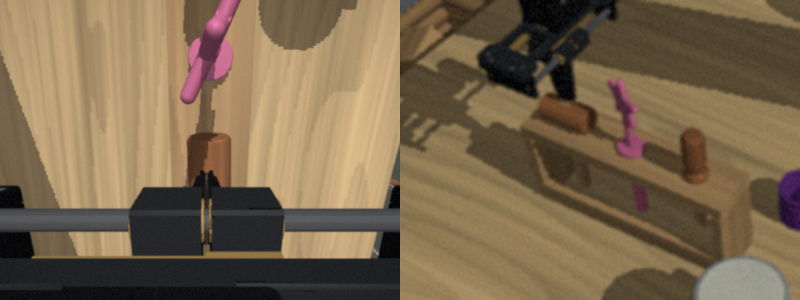

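```bash
python3 - <<'E'
from h import *
np.set_printoptions(precision=3,suppress=True)
im,P=world('w5')
for v in (160,175,190,205,215,222,228,234,240): print(v,P[v,263],im[v,263], P[v,250], im[v,250],P[v,285])
s=ctrl.observe();print(s['ee_pos'],s['width'],s['force'],s['grasp_force'],s['time'])
im,P=world('sc5')
# dark pixels (fingers) near the rack
m=(im.sum(-1)<90)&(P[...,2]>.13)&(P[...,2]<.2);m[:,:60]=0;m[:,260:]=0;m[:90]=0;m[240:]=0
q=P[m];print(len(q),q.mean(0),q.min(0),q.max(0))
crop('sc5',95,85,195,160,8,'c5')
E
```

```text
160 [ 0.516 -0.306  0.136] [105  86  63] [ 0.507 -0.306  0.136] [177 142 103] [ 0.531 -0.305  0.135]
175 [ 0.516 -0.312  0.156] [70 49 30] [ 0.508 -0.313  0.154] [70 48 32] [ 0.53  -0.311  0.157]
190 [ 0.516 -0.318  0.171] [85 57 37] [ 0.509 -0.319  0.167] [73 50 29] [ 0.53  -0.318  0.167]
205 [ 0.517 -0.327  0.171] [137  91  60] [ 0.509 -0.328  0.167] [75 50 30] [ 0.53  -0.327  0.167]
215 [ 0.517 -0.333  0.171] [141  93  63] [ 0.509 -0.334  0.168] [76 51 32] [ 0.531 -0.334  0.166]
222 [ 0.517 -0.333  0.182] [67 51 40] [ 0.509 -0.339  0.167] [78 52 37] [ 0.531 -0.338  0.168]
228 [ 0.517 -0.333  0.191] [72 60 48] [ 0.51  -0.332  0.194] [53 32 17] [ 0.531 -0.342  0.167]
234 [ 0.517 -0.333  0.199] [54 48 39] [ 0.511 -0.332  0.202] [22 18 23] [ 0.531 -0.346  0.167]
240 [ 0.517 -0.333  0.206] [43 39 34] [ 0.513 -0.309  0.263] [32 31 35] [ 0.523 -0.308  0.263]
[ 0.519 -0.343  0.163] 0.00013298974601517674 [-0.247 -0.237  0.133] 0.0 14.9
45 [ 0.523 -0.336  0.186] [ 0.512 -0.353  0.153] [ 0.53 -0.31  0.2 ]
```

View pics/c5.png

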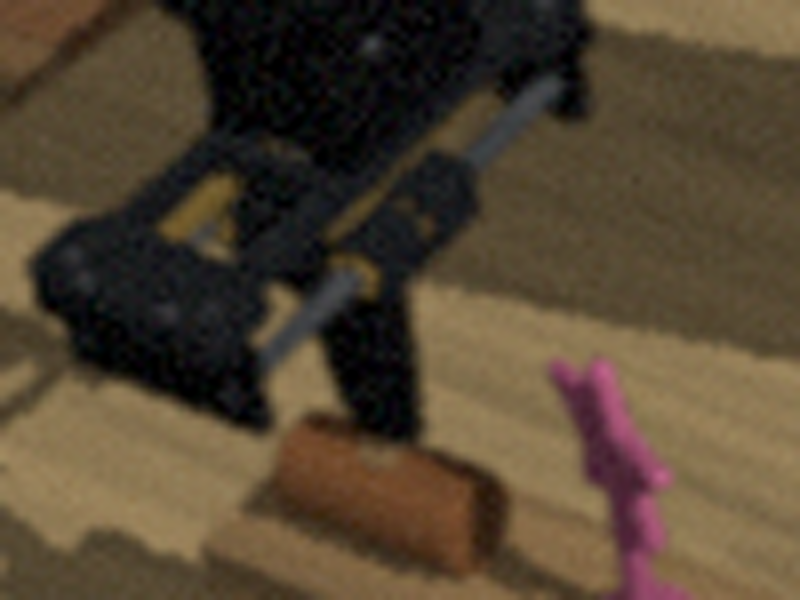

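The fingers seem to overlap the head with no contact force. I'll open, drop a few mm, and close again in small steps of time.

```bash
python3 -m pendant '[{"x":0,"y":0,"z":0,"rx":0,"ry":0,"rz":0},{"x":0,"y":0,"z":0,"rx":0,"ry":0,"rz":0},{"x":0,"y":0,"z":0,"rx":0,"ry":0,"rz":0},{"x":0,"y":0,"z":0,"rx":0,"ry":0,"rz":0},{"x":0,"y":0,"z":0,"rx":0,"ry":0,"rz":0},{"x":0,"y":0,"z":0,"rx":0,"ry":0,"rz":0},{"x":0,"y":0,"z":0,"rx":0,"ry":0,"rz":0},{"x":0,"y":0,"z":0,"rx":0,"ry":0,"rz":0}]' 0
python3 - <<'E'
from h import *
np.set_printoptions(precision=3,suppress=True)
cap('wrist','w6');cap('top','top6')
im,P=world('w6');im5,P5=world('w5')
for u in (235,245,250,257,263,270,277,285,292,300): print(u,P[200,u],im[200,u],P[222,u],im[222,u])
a=cv2.imread('pics/w6.png')[120:300,150:380];cv2.imwrite('pics/c6.png',cv2.resize(a,None,fx=3,fy=3))
E
```

```text
time: 15.7
ee_pos: [0.5187, -0.3434, 0.1631]
orientation: [[-0.042, 0.999, 0.0], [0.999, 0.042, 0.0], [0.0, 0.0, -1.0]]
force: [-0.4, -0.1, 0.1]
width: 0.0468
grasp_force: 0.0
235 [ 0.497 -0.335  0.136] [193 159 114] [ 0.498 -0.351  0.136] [192 154 111]
245 [ 0.506 -0.326  0.165] [77 52 34] [ 0.506 -0.34   0.165] [80 53 39]
250 [ 0.509 -0.325  0.168] [84 57 41] [ 0.509 -0.339  0.168] [84 58 39]
257 [ 0.513 -0.324  0.17 ] [83 53 35] [ 0.514 -0.338  0.169] [84 57 35]
263 [ 0.517 -0.324  0.17 ] [91 60 39] [ 0.517 -0.338  0.17 ] [151 102  67]
270 [ 0.521 -0.323  0.171] [155 104  68] [ 0.521 -0.337  0.171] [160 108  74]
277 [ 0.525 -0.324  0.169] [146  96  62] [ 0.526 -0.337  0.171] [151 100  67]
285 [ 0.53  -0.324  0.168] [155 104  67] [ 0.531 -0.338  0.167] [156 106  70]
292 [ 0.535 -0.326  0.161] [129  87  58] [ 0.536 -0.34   0.162] [127  83  54]
300 [ 0.543 -0.333  0.135] [183 148 107] [ 0.544 -0.349  0.136] [179 143 103]
```

View pics/c6.png

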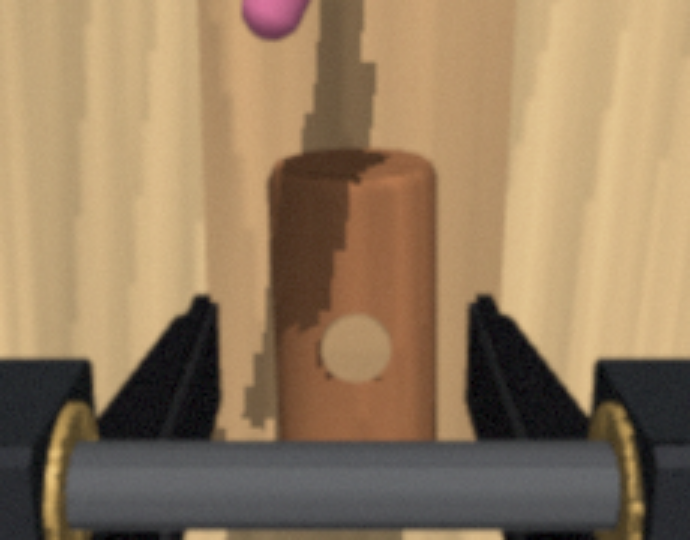

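The crop shows the head straight between the fingers, plug at (356,347), undisturbed. I'll close to just under 36 mm and read the force.

```bash
python3 -m pendant '[{"x":0,"y":0,"z":0,"rx":0,"ry":0,"rz":0},{"x":0,"y":0,"z":0,"rx":0,"ry":0,"rz":0},{"x":0,"y":0,"z":0,"rx":0,"ry":0,"rz":0},{"x":0,"y":0,"z":0,"rx":0,"ry":0,"rz":0},{"x":0,"y":0,"z":0,"rx":0,"ry":0,"rz":0},{"x":0,"y":0,"z":0,"rx":0,"ry":0,"rz":0},{"x":0,"y":0,"z":0,"rx":0,"ry":0,"rz":0},{"x":0,"y":0,"z":0,"rx":0,"ry":0,"rz":0}]' 0.35
python3 -c "
from h import *
s=ctrl.observe();print(s['width'],s['grasp_force'],s['force'],s['ft_torque'])"
```

```text
time: 16.6
ee_pos: [0.5187, -0.3434, 0.1631]
orientation: [[-0.042, 0.999, 0.0], [0.999, 0.042, 0.0], [0.0, 0.0, -1.0]]
force: [-0.5, -1.2, 0.2]
width: 0.031
grasp_force: 0.0
0.03102592971284237 0.0 [-0.45106476 -1.20248693  0.16334453] [-0.1269111   0.02669338 -0.01461908]
```

```bash
python3 - <<'E'
from h import *
np.set_printoptions(precision=3,suppress=True)
im,P=world('w6')
for v in range(214,262,4): print(v,[(u,P[v,u].round(3).tolist(),int(im[v,u].sum())) for u in (217,219,221,312)])
im,P=world('w4')
m=im.sum(-1)<70; q=P[m]; 
print(np.nanmin(q[:,2]))
im,P=world('w1'); m=(im.sum(-1)<70);m[:215]=0;q=P[m];print('w1 min z of dark',np.nanpercentile(q[:,2],[0,1,5,20]))
E
```

```text
214 [(217, [0.466, -0.394, -0.0], 531), (219, [0.486, -0.346, 0.136], 457), (221, [0.488, -0.346, 0.135], 421), (312, [0.552, -0.343, 0.134], 418)]
218 [(217, [0.491, -0.333, 0.179], 270), (219, [0.492, -0.333, 0.179], 282), (221, [0.488, -0.349, 0.135], 421), (312, [0.545, -0.331, 0.179], 220)]
222 [(217, [0.492, -0.333, 0.186], 53), (219, [0.492, -0.335, 0.181], 64), (221, [0.494, -0.334, 0.182], 111), (312, [0.544, -0.331, 0.186], 58)]
226 [(217, [0.492, -0.334, 0.188], 52), (219, [0.493, -0.335, 0.187], 99), (221, [0.494, -0.335, 0.185], 79), (312, [0.543, -0.331, 0.191], 41)]
230 [(217, [0.493, -0.334, 0.193], 91), (219, [0.494, -0.335, 0.191], 72), (221, [0.494, -0.338, 0.184], 63), (312, [0.543, -0.332, 0.195], 71)]
234 [(217, [0.494, -0.334, 0.2], 65), (219, [0.494, -0.337, 0.192], 45), (221, [0.494, -0.34, 0.184], 75), (312, [0.542, -0.333, 0.198], 98)]
238 [(217, [0.494, -0.336, 0.199], 52), (219, [0.494, -0.339, 0.192], 27), (221, [0.494, -0.343, 0.184], 59), (312, [0.541, -0.332, 0.204], 80)]
242 [(217, [0.494, -0.338, 0.2], 50), (219, [0.494, -0.341, 0.194], 55), (221, [0.494, -0.344, 0.186], 37), (312, [0.541, -0.333, 0.206], 32)]
246 [(217, [0.494, -0.34, 0.201], 46), (219, [0.494, -0.343, 0.194], 50), (221, [0.494, -0.347, 0.187], 63), (312, [0.541, -0.335, 0.207], 51)]
250 [(217, [0.494, -0.342, 0.201], 54), (219, [0.494, -0.345, 0.196], 64), (221, [0.494, -0.349, 0.187], 41), (312, [0.541, -0.337, 0.207], 34)]
254 [(217, [0.494, -0.344, 0.201], 31), (219, [0.494, -0.347, 0.195], 59), (221, [0.495, -0.351, 0.188], 71), (312, [0.541, -0.339, 0.209], 41)]
258 [(217, [0.494, -0.346, 0.202], 38), (219, [0.494, -0.35, 0.194], 57), (221, [0.495, -0.353, 0.188], 113), (312, [0.542, -0.341, 0.207], 7)]
-0.031020271523673686
w1 min z of dark [-0.721  0.018  0.243  0.299]
```

The depth image puts the fingertips at z≈0.179, above the head top (0.171), so the tips are actually about 38 mm higher than tcp_to_tips implies. I'll open and go lower, checking the tip height.

```bash
python3 -m pendant '[{"x":0,"y":0,"z":0,"rx":0,"ry":0,"rz":0},{"x":0,"y":0,"z":0,"rx":0,"ry":0,"rz":0},{"x":0,"y":0,"z":0,"rx":0,"ry":0,"rz":0},{"x":0,"y":0,"z":0,"rx":0,"ry":0,"rz":0},{"x":0,"y":0,"z":0,"rx":0,"ry":0,"rz":0},{"x":0,"y":0,"z":0,"rx":0,"ry":0,"rz":0},{"x":0,"y":0,"z":0,"rx":0,"ry":0,"rz":0},{"x":0,"y":0,"z":0,"rx":0,"ry":0,"rz":0}]' -0.4
python3 -m pendant '[{"x":0,"y":0,"z":5,"rx":0,"ry":0,"rz":0},{"x":0,"y":0,"z":5,"rx":0,"ry":0,"rz":0},{"x":0,"y":0,"z":5,"rx":0,"ry":0,"rz":0},{"x":0,"y":0,"z":5,"rx":0,"ry":0,"rz":0},{"x":0,"y":0,"z":5,"rx":0,"ry":0,"rz":0},{"x":0,"y":0,"z":3,"rx":0,"ry":0,"rz":0},{"x":0,"y":0,"z":0,"rx":0,"ry":0,"rz":0},{"x":0,"y":0,"z":0,"rx":0,"ry":0,"rz":0}]'
python3 - <<'E'
from h import *
np.set_printoptions(precision=3,suppress=True)
cap('wrist','w7');im,P=world('w7')
Q=P.copy();m=(im.sum(-1)<120)&(abs(P[...,1]+.335)<.012)&(P[...,2]>.1)&(P[...,2]<.2)
for s in (P[...,0]<.515,P[...,0]>.522):
    q=P[m&s];print(len(q),np.percentile(q,[0,2,10,50],axis=0) if len(q) else '')
E
```

```text
time: 17.4
ee_pos: [0.5187, -0.3434, 0.1631]
orientation: [[-0.042, 0.999, 0.0], [0.999, 0.042, 0.0], [0.0, 0.0, -1.0]]
force: [0.2, -0.5, 0.9]
width: 0.0667
grasp_force: 0.0
time: 18.2
ee_pos: [0.5188, -0.3435, 0.1352]
orientation: [[-0.042, 0.999, 0.0], [0.999, 0.042, 0.0], [0.0, 0.0, -1.0]]
force: [1.3, 0.5, 0.1]
width: 0.0663
grasp_force: 0.0
1042 [[ 0.474 -0.347  0.151]
 [ 0.476 -0.346  0.155]
 [ 0.478 -0.343  0.161]
 [ 0.483 -0.334  0.182]]
1118 [[ 0.55  -0.347  0.153]
 [ 0.551 -0.346  0.156]
 [ 0.551 -0.341  0.162]
 [ 0.552 -0.331  0.181]]
```

The tips are now at 0.151. Lowering 9 mm more and closing.

```bash
python3 -m pendant '[{"x":0,"y":0,"z":3,"rx":0,"ry":0,"rz":0},{"x":0,"y":0,"z":3,"rx":0,"ry":0,"rz":0},{"x":0,"y":0,"z":3,"rx":0,"ry":0,"rz":0},{"x":0,"y":0,"z":0,"rx":0,"ry":0,"rz":0},{"x":0,"y":0,"z":0,"rx":0,"ry":0,"rz":0},{"x":0,"y":0,"z":0,"rx":0,"ry":0,"rz":0},{"x":0,"y":0,"z":0,"rx":0,"ry":0,"rz":0},{"x":0,"y":0,"z":0,"rx":0,"ry":0,"rz":0}]'
python3 -m pendant '[{"x":0,"y":0,"z":0,"rx":0,"ry":0,"rz":0},{"x":0,"y":0,"z":0,"rx":0,"ry":0,"rz":0},{"x":0,"y":0,"z":0,"rx":0,"ry":0,"rz":0},{"x":0,"y":0,"z":0,"rx":0,"ry":0,"rz":0},{"x":0,"y":0,"z":0,"rx":0,"ry":0,"rz":0},{"x":0,"y":0,"z":0,"rx":0,"ry":0,"rz":0},{"x":0,"y":0,"z":0,"rx":0,"ry":0,"rz":0},{"x":0,"y":0,"z":0,"rx":0,"ry":0,"rz":0}]' 1
```

```text
time: 19.05
ee_pos: [0.5188, -0.3434, 0.1262]
orientation: [[-0.042, 0.999, 0.0], [0.999, 0.042, -0.0], [-0.0, 0.0, -1.0]]
force: [-0.2, -0.1, 0.3]
width: 0.0662
grasp_force: 0.0
time: 19.85
ee_pos: [0.5189, -0.3435, 0.1262]
orientation: [[-0.042, 0.999, 0.0], [0.999, 0.042, -0.0], [-0.0, 0.0, -1.0]]
force: [0.9, 1.2, 0.5]
width: 0.0352
grasp_force: 29.9
```

```bash
python3 -m pendant '[{"x":0,"y":0,"z":-5,"rx":0,"ry":0,"rz":0},{"x":0,"y":0,"z":-10,"rx":0,"ry":0,"rz":0},{"x":0,"y":0,"z":-20,"rx":0,"ry":0,"rz":0},{"x":0,"y":0,"z":-20,"rx":0,"ry":0,"rz":0},{"x":0,"y":0,"z":-20,"rx":0,"ry":0,"rz":0},{"x":0,"y":0,"z":-20,"rx":0,"ry":0,"rz":0},{"x":0,"y":0,"z":-20,"rx":0,"ry":0,"rz":0},{"x":0,"y":0,"z":-20,"rx":0,"ry":0,"rz":0}]'
python3 -m pendant '[{"x":0,"y":0,"z":-25,"rx":0,"ry":0,"rz":0},{"x":0,"y":0,"z":-30,"rx":0,"ry":0,"rz":0},{"x":0,"y":0,"z":-30,"rx":0,"ry":0,"rz":0},{"x":0,"y":0,"z":-30,"rx":0,"ry":0,"rz":0},{"x":0,"y":0,"z":-30,"rx":0,"ry":0,"rz":0},{"x":0,"y":0,"z":-20,"rx":0,"ry":0,"rz":0},{"x":0,"y":0,"z":0,"rx":0,"ry":0,"rz":0},{"x":0,"y":0,"z":0,"rx":0,"ry":0,"rz":0}]'
python3 - <<'E'
from h import *
print(ctrl.observe()['joint_positions'])
cap('scene','sc8')
E
```

```text
time: 20.65
ee_pos: [0.5182, -0.3433, 0.2624]
orientation: [[-0.042, 0.999, -0.001], [0.999, 0.042, 0.0], [0.0, -0.001, -1.0]]
force: [-0.6, 0.1, -0.9]
width: 0.0352
grasp_force: 30.0
time: 21.45
ee_pos: [0.5184, -0.3432, 0.4257]
orientation: [[-0.042, 0.999, -0.0], [0.999, 0.042, 0.0], [0.0, -0.0, -1.0]]
force: [-0.4, -0.1, -1.6]
width: 0.0354
grasp_force: 30.0
[-3.95919953e+01  2.05875995e+01  6.79008226e+01  1.99655216e-03
  9.15312501e+01 -4.19962151e+01]
```

View pics/sc8.png

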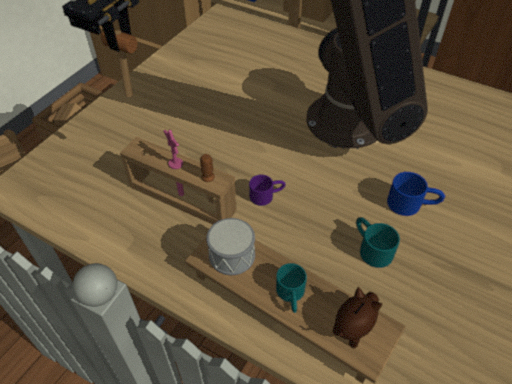

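The scene shows the hammer held clear at the top left and the cup standing in the gap. Moving across to the gate, then tipping.

```bash
python3 -m pendant '[{"x":15,"y":4,"z":0,"rx":0,"ry":0,"rz":0},{"x":30,"y":7,"z":0,"rx":0,"ry":0,"rz":0},{"x":40,"y":9,"z":0,"rx":0,"ry":0,"rz":0},{"x":40,"y":9,"z":0,"rx":0,"ry":0,"rz":0},{"x":40,"y":9,"z":0,"rx":0,"ry":0,"rz":0},{"x":40,"y":9,"z":0,"rx":0,"ry":0,"rz":0},{"x":40,"y":9,"z":0,"rx":0,"ry":0,"rz":0},{"x":40,"y":9,"z":0,"rx":0,"ry":0,"rz":0}]' >/dev/null
python3 -m pendant '[{"x":40,"y":9,"z":0,"rx":0,"ry":0,"rz":0},{"x":40,"y":9,"z":0,"rx":0,"ry":0,"rz":0},{"x":40,"y":9,"z":0,"rx":0,"ry":0,"rz":0},{"x":40,"y":8,"z":0,"rx":0,"ry":0,"rz":0},{"x":24,"y":4,"z":0,"rx":0,"ry":0,"rz":0},{"x":15,"y":3,"z":0,"rx":0,"ry":0,"rz":0},{"x":0,"y":0,"z":0,"rx":0,"ry":0,"rz":0},{"x":0,"y":0,"z":0,"rx":0,"ry":0,"rz":0}]'
python3 -m pendant '[{"x":0,"y":0,"z":10,"rx":0,"ry":0,"rz":0},{"x":0,"y":0,"z":15,"rx":0,"ry":0,"rz":0},{"x":0,"y":0,"z":15,"rx":0,"ry":0,"rz":0},{"x":0,"y":0,"z":15,"rx":0,"ry":0,"rz":0},{"x":0,"y":0,"z":10,"rx":0,"ry":0,"rz":0},{"x":0,"y":0,"z":0,"rx":-0.06,"ry":0,"rz":0},{"x":0,"y":0,"z":0,"rx":-0.1,"ry":0,"rz":0},{"x":0,"y":0,"z":0,"rx":-0.1,"ry":0,"rz":0}]' >/dev/null
python3 -m pendant '[{"x":0,"y":0,"z":0,"rx":-0.1,"ry":0,"rz":0},{"x":0,"y":0,"z":0,"rx":-0.1,"ry":0,"rz":0},{"x":0,"y":0,"z":0,"rx":-0.1,"ry":0,"rz":0},{"x":0,"y":0,"z":0,"rx":-0.1,"ry":0,"rz":0},{"x":0,"y":0,"z":0,"rx":-0.1,"ry":0,"rz":0},{"x":0,"y":0,"z":0,"rx":-0.1,"ry":0,"rz":0},{"x":0,"y":0,"z":0,"rx":-0.1,"ry":0,"rz":0},{"x":0,"y":0,"z":0,"rx":-0.1,"ry":0,"rz":0}]'
python3 -m pendant '[{"x":0,"y":0,"z":0,"rx":-0.1,"ry":0,"rz":0},{"x":0,"y":0,"z":0,"rx":-0.05,"ry":0,"rz":0},{"x":0,"y":0,"z":0,"rx":0,"ry":0,"rz":0},{"x":0,"y":0,"z":0,"rx":0,"ry":0,"rz":0},{"x":0,"y":0,"z":0,"rx":0,"ry":0,"rz":0},{"x":0,"y":0,"z":0,"rx":0,"ry":0,"rz":0},{"x":0,"y":0,"z":0,"rx":0,"ry":0,"rz":0},{"x":0,"y":0,"z":0,"rx":0,"ry":0,"rz":0}]'
python3 - <<'E'
from h import *
np.set_printoptions(precision=3,suppress=True)
s=ctrl.observe();R=s['orientation'];p=s['ee_pos'];print(s['joint_positions'],s['qd'])
print('butt',p+R[:,2]*.106,'head',p-R[:,2]*.027,'tilt',np.degrees(np.arccos(-R[2,2])))
cap('top','top9');cap('scene','sc9')
for f in('top9','sc9'):
    im,P=world(f);c=im.astype(int)
    m=(P[...,2]>.22)&(P[...,2]<.42)&(c[...,0]-c[...,2]>25)&(P[...,0]>.5)&(P[...,0]<.8)&(abs(P[...,1]-.15)<.08)
    q=P[m];print(f,len(q))
    if len(q): print(np.percentile(q,[1,50,99],axis=0)); f2=q[q[:,0]>np.percentile(q[:,0],95)];print('far end',f2.mean(0))
E
```

```text
time: 23.1
ee_pos: [0.6051, 0.1443, 0.4257]
orientation: [[-0.042, 0.999, -0.001], [0.999, 0.042, -0.0], [-0.0, -0.001, -1.0]]
force: [-0.6, 0.0, -0.2]
width: 0.0352
grasp_force: 30.0
time: 24.7
ee_pos: [0.6077, 0.1349, 0.3669]
orientation: [[-0.02, 0.59, 0.807], [1.0, 0.023, 0.008], [-0.013, 0.807, -0.59]]
force: [-0.1, -1.1, -0.3]
width: 0.0351
grasp_force: 30.0
time: 25.5
ee_pos: [0.6115, 0.127, 0.3956]
orientation: [[-0.035, 0.52, 0.854], [0.999, 0.022, 0.027], [-0.005, 0.854, -0.52]]
force: [-0.7, 0.5, -0.7]
width: 0.035
grasp_force: 30.0
[  8.194   3.918 115.033 -64.953   6.015  67.823] [-0.104 -0.115  0.038  0.108 -0.045  0.102]
butt [0.702 0.13  0.34 ] head [0.588 0.126 0.41 ] tilt 58.65352482985555
top9 265
[[0.571 0.09  0.354]
 [0.648 0.122 0.385]
 [0.707 0.135 0.42 ]]
far end [0.705 0.126 0.356]
sc9 1053
[[0.566 0.093 0.352]
 [0.633 0.129 0.394]
 [0.71  0.158 0.419]]
far end [0.708 0.128 0.355]
```

Joint 4 is at its range limit with the wrist near singular, so I'll back the tip off a little (still over 45°) to sit clear of it.

```bash
python3 -m pendant '[{"x":0,"y":0,"z":0,"rx":0.03,"ry":0,"rz":0},{"x":0,"y":0,"z":0,"rx":0.04,"ry":0,"rz":0},{"x":0,"y":0,"z":0,"rx":0.03,"ry":0,"rz":0},{"x":0,"y":0,"z":0,"rx":0,"ry":0,"rz":0},{"x":0,"y":0,"z":0,"rx":0,"ry":0,"rz":0},{"x":0,"y":0,"z":0,"rx":0,"ry":0,"rz":0},{"x":0,"y":0,"z":0,"rx":0,"ry":0,"rz":0},{"x":0,"y":0,"z":0,"rx":0,"ry":0,"rz":0}]'
cat > st.py <<'E'
from h import *
np.set_printoptions(precision=3,suppress=True)
s=ctrl.observe();R=s['orientation'];p=s['ee_pos'];print(s['joint_positions'],s['qd'])
print('butt',p+R[:,2]*.106,'head',p-R[:,2]*.027,'tilt',np.degrees(np.arccos(-R[2,2])),'az',np.degrees(np.arctan2(R[1,2],R[0,2])))
E
python3 st.py
```

```text
time: 26.4
ee_pos: [0.6119, 0.125, 0.3961]
orientation: [[-0.029, 0.58, 0.814], [1.0, 0.023, 0.018], [-0.008, 0.814, -0.58]]
force: [-0.7, -0.6, -1.5]
width: 0.035
grasp_force: 30.0
[  8.011   3.891 112.106 -29.699  11.078  32.567] [-0.01  -0.085 -0.123  0.557  0.124 -0.481]
butt [0.698 0.127 0.335] head [0.59  0.124 0.412] tilt 54.53706320139406 az 1.298687438786327
```

```bash
python3 -m pendant '[{"x":6,"y":0,"z":0,"rx":0,"ry":0,"rz":0},{"x":9,"y":0,"z":0,"rx":0,"ry":0,"rz":0},{"x":7,"y":0,"z":0,"rx":0,"ry":0,"rz":0},{"x":3,"y":0,"z":0,"rx":0,"ry":0,"rz":0},{"x":0,"y":0,"z":0,"rx":0,"ry":0,"rz":0},{"x":0,"y":0,"z":0,"rx":0,"ry":0,"rz":0},{"x":0,"y":0,"z":0,"rx":0,"ry":0,"rz":0},{"x":0,"y":0,"z":0,"rx":0,"ry":0,"rz":0}]' >/dev/null
python3 -m pendant '[{"x":0,"y":0,"z":0,"rx":0,"ry":0,"rz":0},{"x":0,"y":0,"z":0,"rx":0,"ry":0,"rz":0},{"x":0,"y":0,"z":0,"rx":0,"ry":0,"rz":0},{"x":0,"y":0,"z":0,"rx":0,"ry":0,"rz":0},{"x":0,"y":0,"z":0,"rx":0,"ry":0,"rz":0},{"x":0,"y":0,"z":0,"rx":0,"ry":0,"rz":0},{"x":0,"y":0,"z":0,"rx":0,"ry":0,"rz":0},{"x":0,"y":0,"z":0,"rx":0,"ry":0,"rz":0}]'
python3 st.py
python3 - <<'E'
from h import *
np.set_printoptions(precision=3,suppress=True)
cap('scene','sc10');im,P=world('sc10');im0,P0=world('sc0');c=im.astype(int)
m=(P[...,2]>.22)&(P[...,2]<.44)&(c[...,0]-c[...,2]>25)&(P[...,0]>.5)&(P[...,0]<.8)&(abs(P[...,1]-.15)<.08)
q=P[m];f=q[q[:,0]>np.percentile(q[:,0],95)];print(len(q),'end',f.mean(0),q.min(0),q.max(0))
for n,(u0,v0,u1,v1) in dict(wand=(160,128,182,172),screw=(198,152,216,184),drum=(205,218,258,274),pig=(333,288,384,346),pur=(247,172,288,206)).items():
    d=abs(im[v0:v1,u0:u1].astype(int)-im0[v0:v1,u0:u1]).mean(); dz=np.nanmedian(abs(P[v0:v1,u0:u1]-P0[v0:v1,u0:u1])); print(n,round(d,1),dz)
E
```

```text
time: 28.0
ee_pos: [0.6113, 0.15, 0.3961]
orientation: [[-0.029, 0.58, 0.814], [1.0, 0.023, 0.019], [-0.008, 0.814, -0.58]]
force: [0.1, -0.8, -0.4]
width: 0.0354
grasp_force: 30.0
[ 11.604   4.62  111.296 -40.318  13.007  45.032] [ 0.048 -0.028  0.015  0.029 -0.024  0.035]
butt [0.698 0.152 0.335] head [0.589 0.149 0.412] tilt 54.53631139378189 az 1.3043225765252202
1385 end [0.703 0.151 0.35 ] [0.515 0.113 0.34 ] [0.709 0.182 0.44 ]
wand 27.8 0.0013555068340017074
screw 14.7 0.001230683696374843
drum 5.1 0.0009297626499155998
pig 5.1 0.0005120320724886496
pur 4.7 0.0013035159275989541
```

```bash
python3 -c "
from station import ctrl
print(ctrl.finish_job())"
```

```text
the job is handed in; nothing more can be done
None
```

The job is handed in at 28 s with no verdict returned: the cup stands in the gap within about 1 cm of its middle, and the hammer is held still handle first to the gate, tipped about 54°, at least 33 cm up, its end about 7 cm short of the counter's edge there; I viewed 12 pictures, over the limit of 10.

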